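Make fast the solar battery hold-down

TASK

The hold-down of the two solar batteries is undone: swing the hinged bolt up into the slot of the bar until it stands home, then turn its wing nut clockwise, in short strokes between the two battery terminals beside it, until it is firmly finger-tight and the bar clamps both batteries. Do not overtighten, or the battery cases will be crushed; never touch those two terminals with the gripper, and leave everything else standing where it is.

Things in the scene. Friction and masses are not known exactly. Their poses are not given: they have to be found in the camera images.
- tray: grey sheet-steel tray screwed to the shelf, 160 x 168 mm, 22 mm lips, for two batteries side by side. Origin: centre of its footprint on the shelf. Its y axis runs along the batteries and the bar, towards the bar's hinge post; the swing bolt is at the -y end; z up. All positions given below 'in the tray frame' are in mm in this frame
- bolt_pin (a point): pin on which the swing bolt hinges, low in the 16 mm gap between the batteries, at (0, -56, 16) in the tray frame; pin axis along the tray's x
- bolt (a joint): lean of the swing bolt (rad): 0 = upright, home in the bar's slot (a hard stop); positive = leaned out towards the tray's -y. It is stiff on its pin and stays where it is left; about 2 N at the nut moves it. The bolt is a 10 mm threaded rod that carries the wing nut near its top
- wing (a point): centre of the black wing nut on the swing bolt, on its axis, 24 mm above its underside, 12 mm below the wings' tops, 120 mm from bolt_pin. Two upright wings in one plane, 44 mm tip to tip, 8 mm thick, 30 mm high, flat end faces; x axis along the wings (either way round), z along the bolt. They can be pinched across the faces (8 mm) or across the tips (44 mm)
- nut_foot (a point): centre of the nut's underside. Hub 16 mm across up to 6 mm, flange 22 mm across up to 3 mm above it; with the bolt home it is up to 1 mm above the bar's top, wing tops 148 mm above the shelf. Clockwise from above tightens, 2 mm per turn. It runs freely (0.02 N m) for a twelfth to a third of a turn, different each time, until it bears on the bar
- slot (a point): centre of the bar's open slot (11 mm wide, open towards the tray's -y) at the bar's top face, at (0, -56, 111) in the tray frame, where the bolt stands when home; the bar's forked tip ends 10 mm beyond it in a bevelled nose. Once the nut bears there the turning resistance climbs steadily, by roughly 0.1 N m in 50 degrees: firmly finger-tight is 0.12 to 0.25 N m, from 0.45 N m on the cases are crushed
- bar: aluminium hold-down bar, 25 mm wide, 5 mm thick, lying along the tray's y over the gap, hinged at the tray's +y end (its origin, 87 mm from the tray's centre), with a foot plate and two rubber feet that rest on the tops of the two batteries
- battery_a: battery 65 x 151 x 94 mm, 2.1 kg, black with grey top, standing in the tray on its -x side, loose by about 1 mm; origin at the centre of its underside, its top about 100 mm above the shelf
- battery_b: the same battery on the tray's +x side
- terminal_a: bare metal terminal of battery_a beside the nut, an upright stud 13 mm across on a 14 mm square foot, 34 mm high (its top 134 mm above the shelf), 34 mm from the bolt's axis towards the tray's -x; origin at its foot. Must not be touched by the gripper
- terminal_b: the same on battery_b, 34 mm from the bolt's axis towards the tray's +x. Must not be touched by the gripper
- lantern: orange camping lantern, 94 mm across, 190 mm high, upright; to be left alone; origin at the centre of its underside
- cup: white ceramic mug, 80 mm across, 85 mm high; to be left alone
- funnel: green plastic funnel standing on its rim, 100 mm across, 95 mm high; to be left alone
- jar: small amber jar, 52 mm across, 55 mm high, beyond the tray's +y end; to be left alone
- screwdriver: screwdriver, 190 mm long, lying beside the tray on its -x side; to be left alone
- spanner: steel spanner, 160 mm long, lying beside the tray on its +x side; to be left alone
Not all that is in view belongs to the job. Leave any pink look-alike of the battery_b alone. There is more than one size of the tray; the one meant has the size given above.

How it is judged:
On the way, in this order (a step that is already met when the one before it is completed fails the run):
1. the swing bolt stands upright, home in the slot of the bar (value of joint bolt below 0.04 rad), for 0.2 s.
2. the wing nut is tightened so that the bar presses on both batteries (value of joint bolt below 0.04 rad and contact force between bar and battery_a above 10 N and contact force between bar and battery_b above 10 N), for 0.3 s.
At the end, for the whole second after the job is handed in: the bolt stands home in the slot (within 0.04 rad of upright), and the bar presses on each of the two batteries with 10 to 45 N, with the robot clear of everything (all of step 2 and contact force between bar and battery_a below 45 N and contact force between bar and battery_b below 45 N); the robot touches nothing.
It fails at once if the bar crushed a battery case (more than 60 N) (contact force between bar and battery_a above 60 N or contact force between bar and battery_b above 60 N).
It fails at once if the gripper touched one of the two battery terminals beside the nut (contact force between any of the fingers, the arm and terminal_a above 0.5 N or contact force between any of the fingers, the arm and terminal_b above 0.5 N).
It fails at once if a bystander was moved (distance of any of lantern, cup, funnel, jar, screwdriver, spanner from where it was at the start of the episode above 0.03 m).
It also fails if it takes over 72 s, if anything falls off the work surface, if the arm or the gripper's body presses on something with over 40 N, if the wrist force passes 120 N, or if a joint passes its speed limit or range.

ROBOT

A 7-joint arm with a two-finger parallel gripper is mounted at the origin on the work surface. World frame = base frame: x ahead of the robot, y to its left, z up, the work surface at z = 0. Lengths are in m, angles in rad, forces in N, time in s.
With the tool pointing down it reaches from about 0.4 to 0.85 m from the base axis. Payload 4.5 kg.
Tool frame: the origin (TCP) lies at the very end of the fingers, on their centre line; the grasp point (between the pads) lies 19 mm behind it (r.grip_point_offset is the distance from the TCP to the grasp point, in m); y points along the fingers, x is the direction in which the jaws open and shut, and the axes are right-handed (so a half turn about y gives the same grasp; the last joint's range is limited). The gripper opens to 88 mm and grips with 3 to 60 N. Pads are 18 mm wide; open, the fingers measure 123 mm over their backs; the gripper's body (75 mm by 187 mm) begins 45 mm behind the grasp point.
Start: joints at [-1.279, 0.689, -0.195, 1.565, 0.157, 0.902, -0.215], TCP at [0.159, 0.604, 0.239] pointing down, gripper open.
Joint ranges: [-3.01, 3.01], [-0.46, 2.08], [-1.47, 1.51], [0.13, 2.56], [-1, 4.14], [0.04, 2.09], [-2.66, 2.66]. Speed limits (rad/s): [2.57, 2.57, 3.14, 3.14, 3.14, 3.14, 3.14].

INTERFACE

Orientations are given as a unit quaternion [x, y, z, w].
In Python, from plant import get_state, snapshot, camera_params, job, r gives the robot as it stands.
- The arm moves only by the tool carry_out, never from a script. Its arguments are lists of equal length, an entry for each row: "offset": the shift along the world's x, y, z in m, a list of three; "twist": the turn about the world's z in degrees. In form: {"offset": [[tx, ty, tz], ...], "twist": [twist, ...]}. A call has 1 to 8 rows; each row shifts and turns the commanded pose from where the row before left it; what a row does not reach is not made up. A row lasts 1/8 s, in which the tool goes at most 62.5 mm and 10.7 degrees, less where a joint would pass 70% of its speed; a pose out of reach is approached as far as the arm can. A call with a gripper value outside its range is refused whole. "grip" is the finger opening in m, from 0 to 0.0881, set as the call begins (left out, the last holds). The fingers move at their own pace and stop on an object; "newtons" is the grip in N (left out, the last holds). Time passes only in rows, so rows that do not move let the fingers close. It gives the time, the measured TCP pose, the force and the opening at its end, in the units of the state.
- get_state(): the state, without advancing time (a new reading comes with each control period).
- snapshot(name): name is "scene" or "side" or "wrist"; returns the picture (384x512x3 uint8, red, green, blue); there is no depth.
- camera_params(name): a dict with "camera_matrix" (3x3 intrinsics, pixels), "eye" and "orientation" of the camera in the world. Camera axes: x right, y up, looking along -z (the intrinsics and any distortion apply to the point x, -y, -z); pixel columns grow to the right and rows downward; lengths in m; the calibration is good to about 2 mm. A picture is of the moment at which its call begins: read the wrist's pose just before it. camera_params takes no time and is no camera call; for the wrist camera it gives the pose at the moment of the call.
- job.finish_job(): hands the job in, once; it reports no verdict.
The state is a dict: "clock": time; "q": joint angles; "qd": joint speeds; "joint_torque": joint torques, N m; "tool_pos": TCP position; "eef_rot": TCP orientation; "contact_force": force on the tool from outside, world axes, zero at the start; "moment": the same for the moment, N m; "opening": opening from 0.0 (shut) to 1.0 (fully open).
Only numpy, scipy, OpenCV 4.12 (cv2) and the standard library are available. Lean on these libraries where they do the work, as an engineer would, in place of code of your own. Each camera call takes 0.05 s, during which the arm holds its last target. There are 200 camera calls.

## Working session

There is one attempt and no reset: what is moved stays moved. The work goes in short steps, Python scripts to look and compute and a tool call to move; the robot and the scene stay as the last step left them, time stands still between calls to the robot, and variables do not carry over. Pictures are saved under pics/ and viewed, about 8 in all and at most 12, crops included, and the job is handed in when it is done.

Besides the shell and the picture viewer there is one more tool, called after "Request:" as name(argument=value, ...), one argument or row to a line, values as JSON. carry_out: Moves the arm, as the interface text tells. Its arguments: {"type":"object","properties":{"offset":{"type":"array"},"twist":{"type":"array"},"grip":{"type":"number"},"newtons":{"type":"number"}},"required":["offset","twist"]}

```bash
mkdir -p pics; ls; python3 - <<'E'
from plant import *
import cv2,numpy as np
a=[snapshot(n)[:,:,::-1] for n in("scene","side")]
for n,i in zip(("scene","side"),a): cv2.imwrite(f"pics/{n}0.png",i)
for n in("scene","side","wrist"): print(n,camera_params(n))
print(get_state())
E
```

```text
pics
scene {'camera_matrix': array([[461.20183717,   0.        , 249.5601415 ],
       [  0.        , 461.20183717, 190.38736882],
       [  0.        ,   0.        ,   1.        ]]), 'eye': array([ 0.91653476, -0.48603562,  1.07081066]), 'orientation': array([0.28591734, 0.0949157 , 0.28822549, 0.90893804])}
side {'camera_matrix': array([[365.91487047,   0.        , 254.54941127],
       [  0.        , 365.91487047, 192.42922322],
       [  0.        ,   0.        ,   1.        ]]), 'eye': array([0.44771446, 0.95195441, 0.8247808 ]), 'orientation': array([-0.02256635,  0.43013816,  0.90201156, -0.02910447])}
wrist {'camera_matrix': array([[334.34384826,   0.        , 254.01489314],
       [  0.        , 334.34384826, 191.22497247],
       [  0.        ,   0.        ,   1.        ]]), 'eye': array([0.08727245, 0.62264673, 0.38339635]), 'orientation': array([-0.11558402, -0.0877283 ,  0.60375137,  0.78385481])}
{'clock': 0.1, 'q': array([-1.27919868,  0.68987649, -0.19451656,  1.56621395,  0.15726045,
        0.90252938, -0.2151125 ]), 'qd': array([ 1.21782937e-03, -9.09177581e-04,  7.11222599e-05, -3.53309014e-03,
        1.57595004e-03,  1.30774986e-03,  4.71145952e-04]), 'joint_torque': array([-2.85564827e-03, -5.28495240e+01, -1.27120592e+00, -1.53835863e+01,
       -5.25068433e-02,  1.97545960e-03,  5.39709640e-05]), 'tool_pos': array([0.15923684, 0.60379053, 0.23801184]), 'eef_rot': array([ 0.56049646,  0.43115225, -0.432028  , -0.55973499]), 'contact_force': array([ 0.49243017, -0.28193722,  0.34580915]), 'moment': array([-0.02118293,  0.01444598, -0.00160079]), 'opening': 1.001340335835606}
```

View pics/scene0.png

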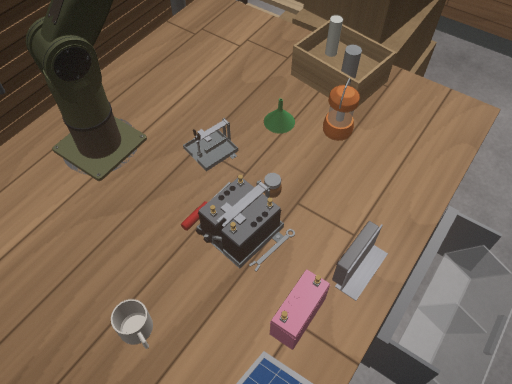

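View pics/side0.png

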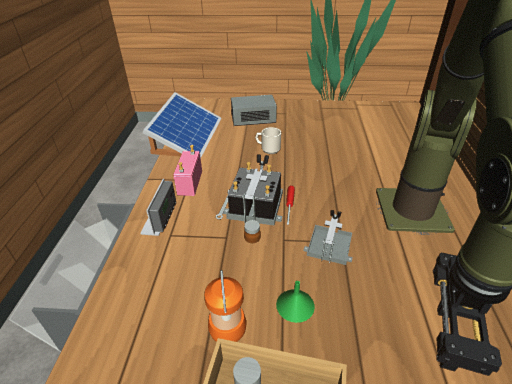

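Scene view: two candidate trays, an empty small one at (211,148) and one carrying the two black batteries at (240,222). The loaded one fits the description; the pink battery at (300,308) is the look-alike. I'll confirm with an enlarged crop.

```bash
python3 - <<'E'
import cv2,numpy as np
a=cv2.imread("pics/scene0.png")[165:275,175:305]; b=cv2.imread("pics/side0.png")[140:230,205:305]
a=cv2.resize(a,None,fx=6,fy=6,interpolation=cv2.INTER_CUBIC)[:600]
cv2.imwrite("pics/crop1.png",a)
E
```

```text
(no output)
```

View pics/crop1.png

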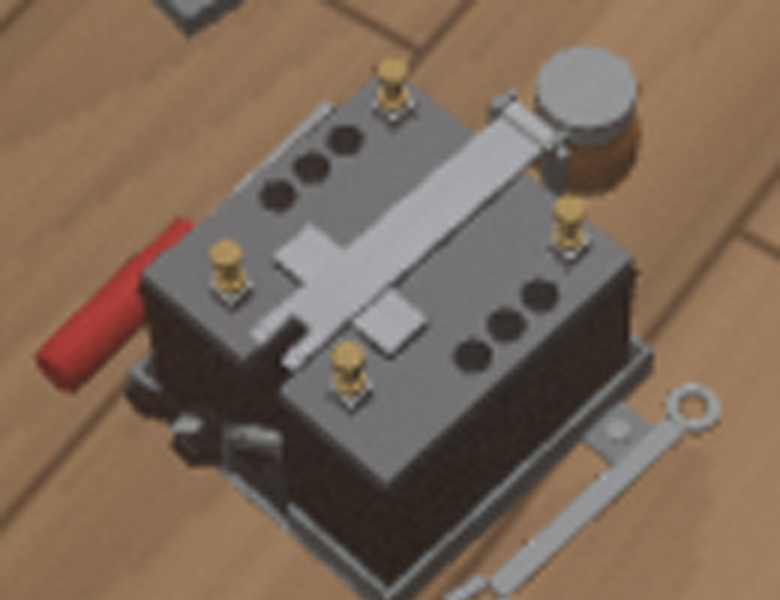

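```bash
cat > h.py <<'E'
import numpy as np
from scipy.spatial.transform import Rotation as R
from scipy.optimize import least_squares
from plant import *
def proj(c,P):
    q=R.from_quat(c["orientation"]).inv().apply(np.atleast_2d(P)-c["eye"])*[1,-1,-1]
    u=q@np.asarray(c["camera_matrix"]).T
    return u[:,:2]/u[:,2:]
def tray(p,Q): # p=x,y,yaw ; Q in mm tray frame
    return R.from_euler("z",p[2]).apply(np.atleast_2d(Q)/1000.)+[p[0],p[1],0]
def fit(c,Q,uv,p0):
    return least_squares(lambda p:(proj(c,tray(p,Q))-uv).ravel(),p0,loss="soft_l1")
def nut(l): return [0,-56-120*np.sin(l),16+120*np.cos(l)]
E
python3 - <<'E'
from h import *
c=camera_params("scene")
Q=[(-34,-56,134),(34,-56,134),(73,-75.5,100),(73,75.5,100),(80,84,22),(-80,-84,22),(-73,-75.5,100)]
uv=np.array([(228,246),(348,347),(386,485),(632,262),(652,355),(130,370),(145,278)])/6+[175,165]
best=min((fit(c,Q,uv,[.6,-.1,y]) for y in np.arange(-3,3.1,.75)),key=lambda s:s.cost)
print(best.x,best.cost); print(best.fun.reshape(-1,2).round(1))
for l in np.arange(.2,1.6,.2): print(round(l,1),((proj(c,tray(best.x,nut(l)))-[175,165])*6).round())
print("nut home",tray(best.x,nut(0)), "slot px",((proj(c,tray(best.x,[0,-56,111]))-[175,165])*6))
E
```

```text
[ 0.52925303  0.00519856 -0.15979872] 3.950674249057268
[[ 0.2  1.1]
 [-0.2  1.1]
 [-0.4  0.4]
 [ 1.4 -0.8]
 [ 0.7 -0.6]
 [-0.1 -0.2]
 [-1.4 -1.3]]
0.2 [[243. 340.]]
0.4 [[202. 385.]]
0.6 [[165. 433.]]
0.8 [[135. 481.]]
1.0 [[111. 527.]]
1.2 [[ 97. 569.]]
1.4 [[ 91. 604.]]
nut home [[ 0.52034234 -0.05008797  0.136     ]] slot px [[290.17963881 332.52706452]]
```

```bash
python3 - <<'E'
from h import *
s=get_state();M=R.from_quat(s["eef_rot"]).as_matrix();print(M.round(3))
c=camera_params("wrist")
print("cam in tool",M.T@(c["eye"]-s["tool_pos"]), "cam look", -R.from_quat(c["orientation"]).as_matrix()[:,2])
E
```

```text
[[ 0.255 -0.    -0.967]
 [ 0.967 -0.002  0.255]
 [-0.002 -1.    -0.   ]]
cam in tool [-0.00035008 -0.14539135  0.07437955] cam look [ 0.27710052 -0.07527001 -0.95788816]
```

Request:
carry_out(
  offset=[
    [0.01,-0.02,0.05],
    [0.025,-0.055,0.01],
    [0.025,-0.055,0],
    [0.025,-0.055,0],
    [0.025,-0.055,0],
    [0.025,-0.055,0],
    [0.025,-0.055,0],
    [0.025,-0.055,0],
  ],
  twist=[-6,-6,-6,-6,-6,-6,-6,-6],
)

```text
clock: 1.1
tool_pos: [0.3448, 0.1975, 0.2988]
eef_rot: [-0.687, -0.165, 0.165, 0.688]
contact_force: [0.8, 0.4, 0.1]
opening: 1.001
```

Request:
carry_out(
  offset=[
    [0.025,-0.05,0],
    [0.025,-0.05,0],
    [0.025,-0.05,0],
    [0.025,-0.05,0],
    [0.025,-0.05,0],
    [0.04,-0.05,-0.05],
    [0,0,0],
    [0,0,0],
  ],
  twist=[-6,-6,-6,-6,-6,-6,0,0],
  grip=0,
  newtons=20,
)

```text
clock: 2.1
tool_pos: [0.4994, -0.0882, 0.2601]
eef_rot: [-0.705, 0.054, -0.053, 0.705]
contact_force: [0.2, -0.3, 0.8]
opening: 0.12
```

```bash
python3 - <<'E'
from h import *
import cv2
c=camera_params("wrist");np.save("c1.npy",c,allow_pickle=True)
cv2.imwrite("pics/w1.png",cv2.resize(snapshot("wrist")[:,:,::-1],None,fx=1.5,fy=1.5))
s=get_state();print(s)
E
```

```text
{'clock': 2.15, 'q': array([-0.06701821,  0.51483752,  0.2354118 ,  1.9017457 , -0.17175397,
        0.74465231,  0.11483024]), 'qd': array([-0.0129217 , -0.01725225, -0.00297287,  0.00056819, -0.00083088,
       -0.00415606, -0.0003162 ]), 'joint_torque': array([ 6.76604770e-01, -4.01906562e+01,  3.29030737e+00, -1.32000670e+01,
       -1.51991006e-02,  9.81112506e-03, -9.38704179e-04]), 'tool_pos': array([ 0.49961503, -0.08774641,  0.26064847]), 'eef_rot': array([-0.70473909,  0.05339466, -0.0531857 ,  0.70545241]), 'contact_force': array([-0.16565498,  0.39196316,  0.43019811]), 'moment': array([-0.0360553 ,  0.11828001,  0.00882459]), 'opening': 0.06869489481889743}
```

View pics/w1.png

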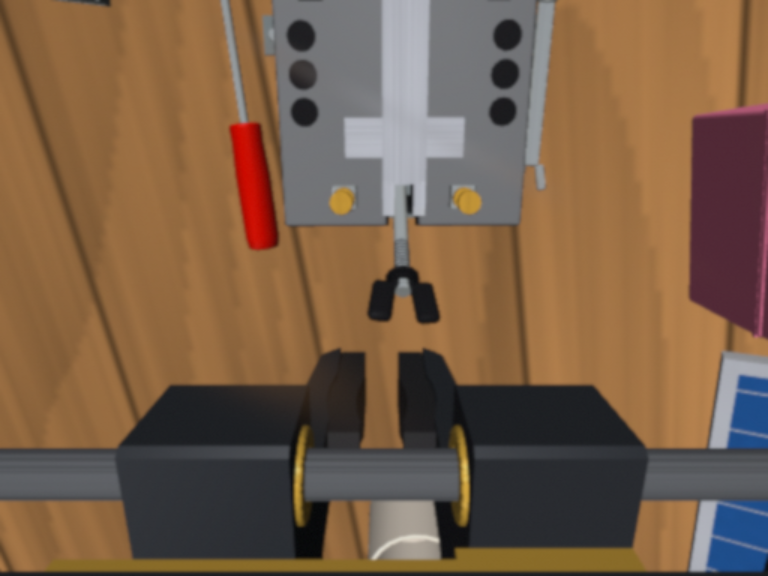

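Wrist view (1.5×): terminals at (342,201) and (468,201), battery front corners at (287,224) and (521,223). The bolt leans out, with the hub at (403,273) and wing tips at (380,305) and (427,305), the wings along the tray's x. I'll refit the tray pose.

```bash
python3 - <<'E'
from h import *
c=np.load("c1.npy",allow_pickle=True).item()
Q=[(-34,-56,134),(34,-56,134),(73,-75.5,100),(-73,-75.5,100)]
uv=np.array([(341.5,201),(468.5,202),(521,223),(287,224)])/1.5
f=fit(c,Q,uv,[.529,.005,-.16]);p=f.x
print(p,f.fun.reshape(-1,2).round(1))
# nut: outer tips of wing tops (z local 132 from pin), x=+-22
def w(l,x,h): return [x,-56-h*np.sin(l),16+h*np.cos(l)]
for l in (.3,.4,.5,.6,.7): print(l,(1.5*proj(c,tray(p,[w(l,-22,132),w(l,22,132),w(l,0,120),w(l,-22,102),w(l,22,102)]))).round().tolist(),tray(p,w(l,0,120)).round(4))
print("home",tray(p,nut(0)),"dirs y",tray([0,0,p[2]],[0,1000,0]))
E
```

```text
[ 0.52626603  0.00586016 -0.1490535 ] [[ 0.4 -0.5]
 [ 0.1 -1.4]
 [ 0.4  1.3]
 [-2.3  1.2]]
0.3 [[365.0, 274.0], [446.0, 274.0], [404.0, 263.0], [366.0, 247.0], [440.0, 247.0]] [[ 0.5127 -0.0846  0.1306]]
0.4 [[365.0, 293.0], [444.0, 293.0], [404.0, 280.0], [367.0, 261.0], [439.0, 261.0]] [[ 0.511  -0.0957  0.1265]]
0.5 [[366.0, 310.0], [442.0, 310.0], [403.0, 295.0], [367.0, 274.0], [438.0, 274.0]] [[ 0.5094 -0.1064  0.1213]]
0.6 [[367.0, 324.0], [440.0, 324.0], [403.0, 308.0], [367.0, 285.0], [437.0, 285.0]] [[ 0.5079 -0.1165  0.115 ]]
0.7 [[367.0, 335.0], [438.0, 335.0], [402.0, 318.0], [368.0, 294.0], [435.0, 294.0]] [[ 0.5065 -0.126   0.1078]]
home [[ 0.5179499  -0.04951892  0.136     ]] dirs y [[0.1485022  0.98891208 0.        ]]
```

Request:
carry_out(
  offset=[
    [0.003,-0.055,0],
    [0,-0.01,-0.04],
    [0,0,-0.05],
    [0,0,-0.05],
    [0,0,-0.006],
    [0,0,0],
  ],
  twist=[0,0,0,0,0,0],
  grip=0,
)

```text
clock: 2.9
tool_pos: [0.5039, -0.1535, 0.1158]
eef_rot: [-0.705, 0.053, -0.054, 0.705]
contact_force: [0.2, -0.7, 0.2]
opening: 0.004
```

Request:
carry_out(
  offset=[
    [0.0015,0.01,0],
    [0.0015,0.01,0],
    [0.0015,0.01,0.002],
    [0.0015,0.01,0.002],
    [0.0015,0.01,0.003],
  ],
  twist=[0,0,0,0,0],
)

```text
clock: 3.52
tool_pos: [0.5108, -0.103, 0.1216]
eef_rot: [-0.705, 0.054, -0.054, 0.705]
contact_force: [0.5, -1.8, 1.5]
opening: 0.003
```

Request:
carry_out(
  offset=[
    [0.0013,0.008,0.002],
    [0.0012,0.008,0.002],
    [0.001,0.007,0.001],
    [0.001,0.006,0],
  ],
  twist=[0,0,0,0],
)

```text
clock: 4.03
tool_pos: [0.515, -0.0746, 0.1262]
eef_rot: [-0.705, 0.054, -0.054, 0.705]
contact_force: [-0.7, -0.8, 1.4]
opening: 0.004
```

```bash
python3 - <<'E'
from h import *
import cv2
c=camera_params("wrist");np.save("c2.npy",c,allow_pickle=True)
cv2.imwrite("pics/w2.png",cv2.resize(snapshot("wrist")[:,:,::-1],None,fx=1.5,fy=1.5))
s=get_state();print(s["tool_pos"],s["contact_force"])
E
```

```text
[ 0.51513786 -0.07345737  0.12612847] [-0.13642624  0.81169179 -0.86599672]
```

View pics/w2.png

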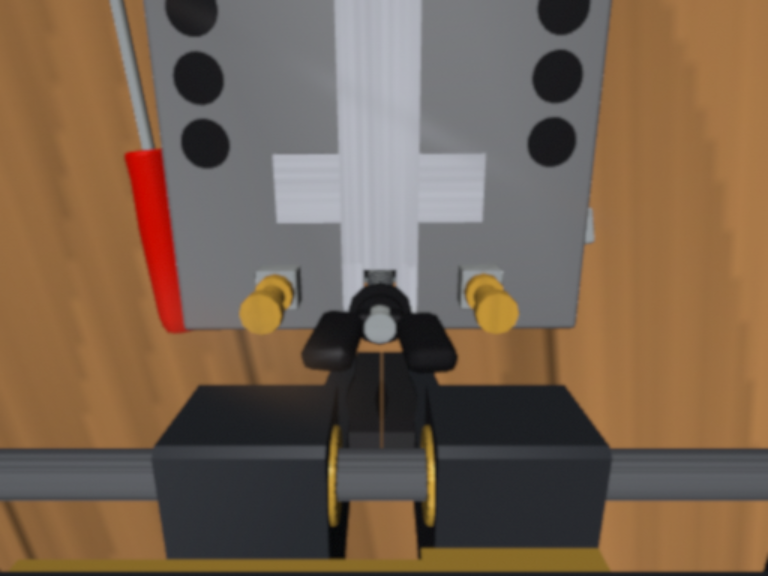

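Wrist view: the nut (hub at 380,300) sits nearly in the slot between the terminals (263,312) and (495,310), with the wings still along tray x. I'll keep pushing until it stops.

Request:
carry_out(
  offset=[
    [0.0005,0.003,0.001],
    [0.0005,0.003,0],
    [0,0,0],
  ],
  twist=[0,0,0],
)

```text
clock: 4.45
tool_pos: [0.5161, -0.0687, 0.1272]
eef_rot: [-0.705, 0.054, -0.054, 0.705]
contact_force: [-0.3, 0.1, -0.1]
opening: 0.003
```

Request:
carry_out(
  offset=[
    [0.0004,0.002,0],
    [0,0,0],
  ],
  twist=[0,0],
)

```text
clock: 4.7
tool_pos: [0.5165, -0.067, 0.1273]
eef_rot: [-0.705, 0.054, -0.054, 0.705]
contact_force: [-0.7, 0.2, -0.9]
opening: 0.002
```

Request:
carry_out(
  offset=[
    [0.0004,0.002,0],
    [0,0,0],
  ],
  twist=[0,0],
)

```text
clock: 4.95
tool_pos: [0.5168, -0.0652, 0.1273]
eef_rot: [0.705, -0.054, 0.054, -0.705]
contact_force: [-1.2, -1.1, -0.2]
opening: -0.001
```

Request:
carry_out(
  offset=[
    [0.0003,0.002,0],
    [0,0,0],
  ],
  twist=[0,0],
)

```text
clock: 5.2
tool_pos: [0.5169, -0.065, 0.1273]
eef_rot: [0.706, -0.055, 0.055, -0.704]
contact_force: [-1.2, -5.4, 0.9]
opening: 0.007
```

Request:
carry_out(
  offset=[
    [0.0002,0.001,0],
    [0,0,0],
    [-0.003,-0.02,0],
    [-0.002,-0.02,0.01],
    [0,0,0.05],
    [0,0.02,0.03],
    [0,0,0],
  ],
  twist=[0,0,0,0,0,0,0],
)

```text
clock: 6.08
tool_pos: [0.5142, -0.0811, 0.2197]
eef_rot: [-0.705, 0.051, -0.055, 0.705]
contact_force: [-0.1, -0.5, -0.8]
opening: 0.007
```

```bash
python3 - <<'E'
from h import *
import cv2
c=camera_params("wrist");np.save("c3.npy",c,allow_pickle=True)
cv2.imwrite("pics/w3.png",cv2.resize(snapshot("wrist")[100:292,126:382,::-1],None,fx=3,fy=3))
s=get_state();print(s["tool_pos"],s["contact_force"],s["moment"])
E
```

```text
[ 0.51303508 -0.0818673   0.21829344] [-0.63766809  0.01661485 -0.22009862] [-0.08030002  0.1173079   0.02023963]
```

View pics/w3.png

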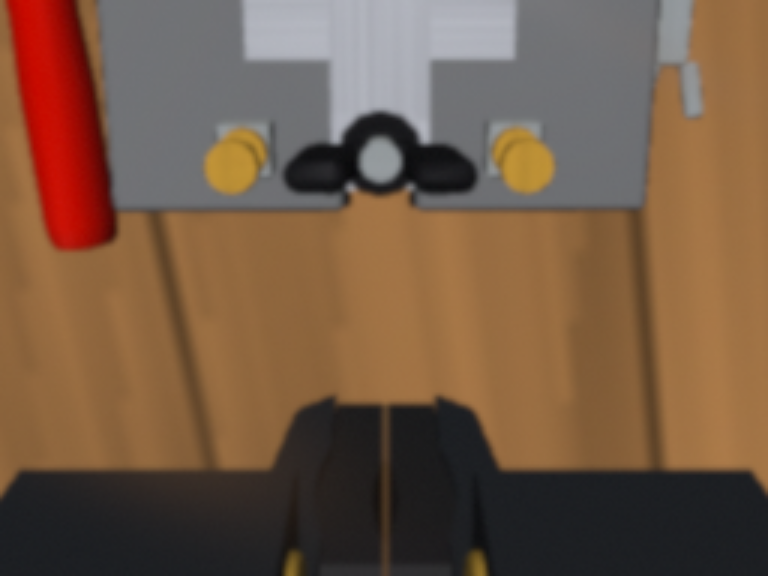

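```bash
python3 - <<'E'
from h import *
c=np.load("c3.npy",allow_pickle=True).item()
def ray(uv,z):
    K=np.array(c["camera_matrix"]);d=np.linalg.solve(K,[*uv,1])*[1,-1,-1];d=R.from_quat(c["orientation"]).apply(d)
    return c["eye"]+d*(z-c["eye"][2])/d[2]
for n,p,z in (("rod",(380,162),.14),("ta",(232,166),.134),("tb",(527,165),.134),("wl",(287,178),.148),("wr",(474,176),.148),("wm",(380,177),.148)):
    print(n,ray(np.array(p)/3+[126,100],z).round(4))
E
```

```text
rod [ 0.5183 -0.0486  0.14  ]
ta [ 0.4839 -0.0453  0.134 ]
tb [ 0.5519 -0.0556  0.134 ]
wl [ 0.4977 -0.0476  0.148 ]
wr [ 0.5384 -0.0534  0.148 ]
wm [ 0.518  -0.0504  0.148 ]
```

Request:
carry_out(
  offset=[
    [0.003,0.016,0],
    [0.002,0.016,0],
    [0,0,0],
    [0,0,0],
    [0,0,0],
    [0,0,-0.03],
    [0,0,-0.03],
    [0,0,0],
  ],
  twist=[0,0,0,0,0,0,0,0],
  grip=0.066,
  newtons=20,
)

```text
clock: 7.12
tool_pos: [0.5159, -0.0504, 0.1559]
eef_rot: [0.705, -0.056, 0.053, -0.705]
contact_force: [0.0, -0.2, -0.2]
opening: 0.749
```

```bash
python3 - <<'E'
from h import *
s=get_state();print(s["tool_pos"],s["contact_force"],s["moment"],s["q"],s["opening"])
E
```

```text
[ 0.51588931 -0.05044167  0.15586627] [ 0.0352213  -0.1985971  -0.19508695] [-0.11478136  0.11960213  0.02271359] [-0.11247354  0.69137223  0.1990217   1.97371181 -0.26328676  0.50522823
  0.11994301] 0.7485777812359278
```

Request:
carry_out(
  offset=[
    [0.002,0,-0.01],
    [0,0,-0.007],
    [0,0,0],
    [0,0,0],
  ],
  twist=[0,0,0,0],
)

```text
clock: 7.62
tool_pos: [0.5196, -0.0501, 0.1406]
eef_rot: [-0.705, 0.054, -0.054, 0.705]
contact_force: [-1.0, -0.5, 0.7]
opening: 0.747
```

Request:
carry_out(
  offset=[
    [0,0,0],
    [0,0,0],
    [0,0,0],
    [0,0,0],
  ],
  twist=[0,0,0,0],
  grip=0.03,
  newtons=15,
)

```text
clock: 8.12
tool_pos: [0.5186, -0.0499, 0.1404]
eef_rot: [-0.705, 0.055, -0.054, 0.705]
contact_force: [-3.0, 1.1, 5.0]
opening: 0.497
```

```bash
python3 - <<'E'
from h import *
s=get_state();print(s["tool_pos"],s["contact_force"],s["moment"],s["opening"]*.0881)
E
```

```text
[ 0.51858892 -0.04993857  0.14039972] [-3.01421157  1.14870437  4.98580159] [0.05321534 0.73981684 0.01771586] 0.04379053901295961
```

Request:
carry_out(
  offset=[
    [0,0,0],
    [0,0,0],
    [0,0,0],
    [0,0,0],
    [0,0,0],
    [0,0,0],
  ],
  twist=[-6,-6,-6,-6,-6,0],
)

```text
clock: 8.88
tool_pos: [0.519, -0.0501, 0.1403]
eef_rot: [0.667, -0.235, 0.234, -0.667]
contact_force: [-2.2, 0.4, 4.2]
opening: 0.493
```

```bash
cat > st.py <<'E'
from h import *
s=get_state();M=R.from_quat(s["eef_rot"]).as_matrix()
print(s["clock"],s["tool_pos"].round(4),s["contact_force"].round(2),s["moment"].round(3),round(s["opening"]*88.1,1),"yaw",round(np.degrees(np.arctan2(M[1,0],M[0,0])),1),"q7",s["q"][6].round(2))
E
python3 st.py
```

```text
8.875 [ 0.519  -0.0501  0.1403] [-2.23  0.42  4.23] [-0.053  0.706  0.011] 43.4 yaw -38.7 q7 -0.2
```

Request:
carry_out(
  offset=[
    [0,0,0],
    [0,0,0],
    [0,0,0],
    [0,0,0],
    [0,0,0],
    [0,0,0],
  ],
  twist=[-6,-6,-6,-6,-6,0],
)

```text
clock: 9.62
tool_pos: [0.5192, -0.0504, 0.1401]
eef_rot: [0.584, -0.399, 0.399, -0.584]
contact_force: [-2.2, -0.8, 2.2]
opening: 0.494
```

```bash
python3 st.py
```

```text
9.625 [ 0.5192 -0.0504  0.1401] [-2.24 -0.77  2.17] [-0.158  0.645  0.017] 43.5 yaw -68.6 q7 -0.54
```

Request:
carry_out(
  offset=[
    [0,0,0],
    [0,0,0],
    [0,0,0],
    [0,0,0],
    [0,0,0],
  ],
  twist=[-6,-6,-6,-6,0],
)

```text
clock: 10.25
tool_pos: [0.5192, -0.0507, 0.1401]
eef_rot: [0.489, -0.511, 0.511, -0.488]
contact_force: [-1.9, -1.3, -0.0]
opening: 0.492
```

```bash
python3 st.py
```

```text
10.25 [ 0.5192 -0.0507  0.1401] [-1.92 -1.3  -0.03] [-0.439  0.594 -0.059] 43.4 yaw -92.6 q7 -0.83
```

Request:
carry_out(
  offset=[
    [0,0,0],
    [0,0,0],
    [0,0,0],
  ],
  twist=[-6,-6,0],
)

```text
clock: 10.62
tool_pos: [0.5191, -0.0508, 0.14]
eef_rot: [0.433, -0.559, 0.56, -0.432]
contact_force: [-1.6, -2.1, -2.1]
opening: 0.493
```

```bash
python3 st.py; python3 - <<'E'
from h import *
import cv2
cv2.imwrite("pics/w4.png",cv2.resize(snapshot("wrist")[150:384,100:412,::-1],None,fx=2.5,fy=2.5))
E
```

```text
10.625 [ 0.5191 -0.0508  0.14  ] [-1.6  -2.07 -2.12] [-0.665  0.58   0.029] 43.5 yaw -104.6 q7 -0.98
```

View pics/w4.png

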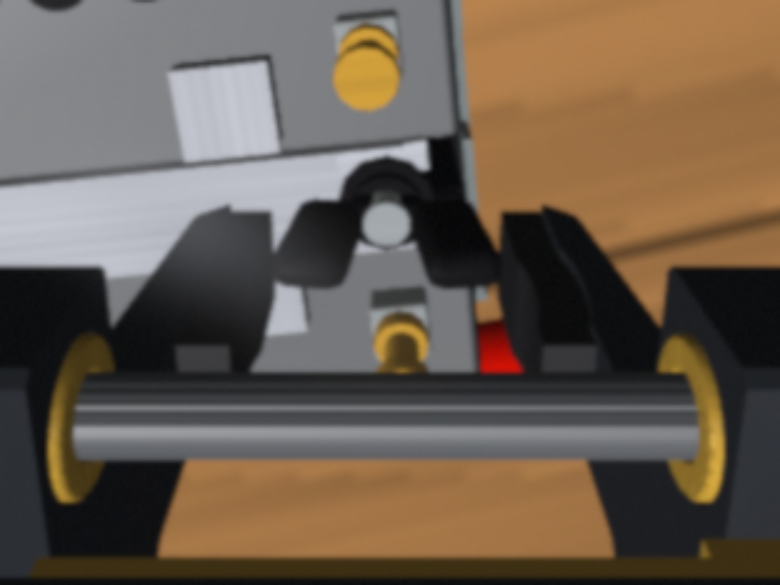

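Wrist view: the wings are held at the tips and have turned about 96° with the gripper, and the terminals at (366,80) and (402,340) are clear of the fingers. The moment readings are noisy, so I'll average them from here.

```bash
cat >> st.py <<'E'
import sys
m=[]
for i in range(6): snapshot("wrist"); s=get_state(); m.append(np.r_[s["moment"],s["contact_force"]])
m=np.array(m);print("mean",m.mean(0).round(3),"sem z",(m[:,2].std()/6**.5).round(3))
E
python3 st.py
```

```text
10.675 [ 0.5191 -0.0508  0.14  ] [-0.59 -3.54 -2.61] [-0.752  0.646 -0.016] 43.3 yaw -104.6 q7 -0.98
mean [-0.987  0.614  0.013 -2.166 -4.287 -4.094] sem z 0.015
```

Request:
carry_out(
  offset=[
    [0,0,-0.0005],
    [0,0,0],
    [0,0,0],
  ],
  twist=[-6,-6,0],
)

```text
clock: 11.35
tool_pos: [0.5191, -0.0509, 0.1399]
eef_rot: [0.371, -0.602, 0.603, -0.37]
contact_force: [-3.2, -5.2, -1.3]
opening: 0.492
```

```bash
python3 st.py
```

```text
11.35 [ 0.5191 -0.0509  0.1399] [-3.22 -5.17 -1.32] [-1.043e+00  8.410e-01 -1.000e-03] 43.3 yaw -116.8 q7 -1.13
mean [-1.106  0.869 -0.021 -3.208 -4.694 -1.227] sem z 0.012
```

Request:
carry_out(
  offset=[
    [-0.0005,0,0],
    [0,0,0],
    [0,0,0],
  ],
  twist=[-6,-6,0],
)

```text
clock: 12.02
tool_pos: [0.5189, -0.051, 0.1399]
eef_rot: [0.306, -0.637, 0.638, -0.305]
contact_force: [-2.1, -5.2, -2.0]
opening: 0.494
```

```bash
python3 st.py
```

```text
12.025 [ 0.5189 -0.051   0.1399] [-2.08 -5.18 -2.  ] [-1.132  0.697 -0.036] 43.5 yaw -128.8 q7 -1.3
mean [-1.108e+00  7.210e-01  1.000e-03 -1.927e+00 -4.886e+00 -2.167e+00] sem z 0.011
```

Request:
carry_out(
  offset=[
    [0,-0.0003,0],
    [0,0,0],
    [0,0,0],
    [0,0,0],
  ],
  twist=[-6,-6,-6,0],
)

```text
clock: 12.82
tool_pos: [0.5187, -0.0512, 0.1399]
eef_rot: [0.202, -0.677, 0.678, -0.202]
contact_force: [-3.0, -5.3, -1.6]
opening: 0.496
```

```bash
python3 st.py
```

```text
12.825 [ 0.5187 -0.0512  0.1399] [-3.02 -5.26 -1.63] [-1.02   0.789 -0.032] 43.7 yaw -146.8 q7 -1.58
mean [-1.037  0.801 -0.042 -2.919 -4.602 -2.002] sem z 0.01
```

```bash
python3 - <<'E'
from h import *
import cv2
print(get_state()["joint_torque"].round(3))
cv2.imwrite("pics/w5.png",cv2.resize(snapshot("wrist")[150:384,100:412,::-1],None,fx=2.5,fy=2.5))
E
```

```text
[-2.6810e+00 -4.7791e+01  8.8590e+00 -9.2440e+00 -1.0650e+00  7.4300e-01
  3.4000e-02]
```

View pics/w5.png

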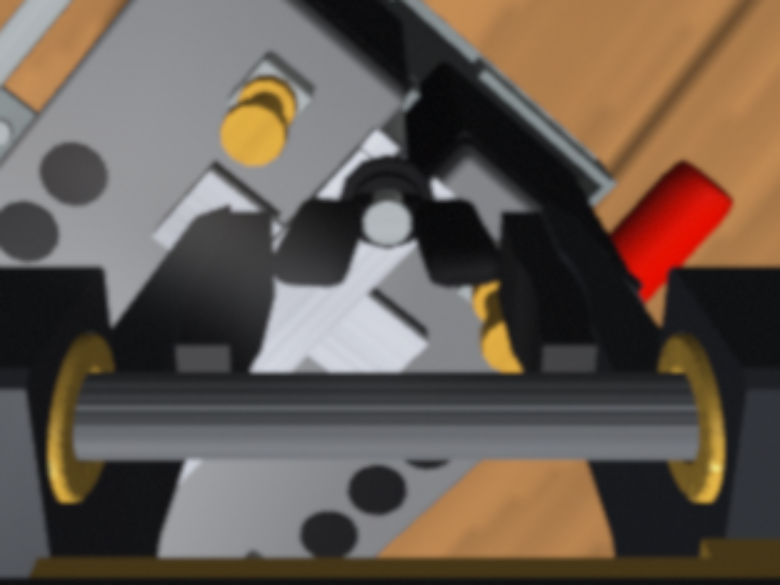

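Wrist view: the wings are still seated between the fingers at the same pixels as before, with no slip, and the terminals at (255,130) and (495,330) are clear. The joint-7 torque is a cleaner signal, so I'll follow that.

```bash
cat >> st.py <<'E'
t=[]
for i in range(3): snapshot("wrist"); t.append(get_state()["joint_torque"][6])
print("tau7",np.round(t,3))
E
sed -i 's/range(6)/range(3)/' st.py
```

Request:
carry_out(
  offset=[
    [0,0,0],
    [0,0,0],
    [0,0,0],
  ],
  twist=[-6,-6,0],
)

```text
clock: 13.55
tool_pos: [0.5186, -0.0513, 0.1399]
eef_rot: [0.13, -0.695, 0.696, -0.13]
contact_force: [-2.8, -4.0, -2.2]
opening: 0.496
```

```bash
python3 st.py
```

```text
13.55 [ 0.5186 -0.0513  0.1399] [-2.79 -4.03 -2.25] [-1.073  0.828 -0.049] 43.7 yaw -158.8 q7 -1.78
mean [-1.052  0.895 -0.058 -2.956 -4.977 -2.506] sem z 0.006
tau7 [0.052 0.052 0.052]
```

Request:
carry_out(
  offset=[
    [0,0,0],
    [0,0,0],
    [0,0,0],
    [0,0,0],
  ],
  twist=[-6,-6,-6,0],
)

```text
clock: 14.35
tool_pos: [0.5184, -0.0512, 0.1398]
eef_rot: [0.02, -0.706, 0.707, -0.019]
contact_force: [-3.3, -5.2, -0.5]
opening: 0.496
```

```bash
python3 st.py
```

```text
14.35 [ 0.5184 -0.0512  0.1398] [-3.26 -5.22 -0.51] [-1.018  0.896 -0.08 ] 43.7 yaw -176.8 q7 -2.09
mean [-0.999  0.889 -0.08  -3.17  -4.893 -1.435] sem z 0.011
tau7 [0.053 0.053 0.053]
```

Request:
carry_out(
  offset=[
    [0,0,0],
    [0,0,0],
    [0,0,0],
    [0,0,0],
  ],
  twist=[0,0,0,0],
  grip=0.066,
)

```text
clock: 15.15
tool_pos: [0.5192, -0.05, 0.1398]
eef_rot: [-0.02, 0.707, -0.707, 0.02]
contact_force: [1.2, -0.3, 0.3]
opening: 0.745
```

```bash
python3 st.py
```

```text
15.15 [ 0.5192 -0.05    0.1398] [ 1.22 -0.25  0.25] [ 0.096  0.07  -0.011] 65.6 yaw -176.7 q7 -2.09
mean [ 0.061  0.081 -0.002  0.139 -0.08   0.141] sem z 0.011
tau7 [0. 0. 0.]
```

Request:
carry_out(
  offset=[
    [0,0,0.015],
    [-0.001,-0.0015,0],
    [0,0,0],
    [0,0,0],
    [0,0,0],
    [0,0,0],
    [0,0,0],
    [0,0,0],
  ],
  twist=[0,10,10,10,10,10,10,10],
)

```text
clock: 16.45
tool_pos: [0.5182, -0.0524, 0.1558]
eef_rot: [0.423, -0.566, 0.567, -0.423]
contact_force: [-0.2, -0.6, 0.3]
opening: 0.746
```

Request:
carry_out(
  offset=[
    [0,0,0],
    [0,0,0],
    [0,0,0],
    [0,0,0],
    [0,0,0],
    [0,0,0],
    [0,0,0],
    [0,0,0],
  ],
  twist=[10,10,10,10,10,10,10,10],
)

```text
clock: 17.45
tool_pos: [0.5181, -0.0528, 0.1556]
eef_rot: [0.689, -0.162, 0.162, -0.688]
contact_force: [0.1, -0.5, -0.2]
opening: 0.75
```

Request:
carry_out(
  offset=[
    [0,0,0],
    [0,0,0],
    [0,0,0],
    [0,0,0],
    [0,0,0],
  ],
  twist=[10,10,10,0,0],
)

```text
clock: 18.08
tool_pos: [0.518, -0.0523, 0.1552]
eef_rot: [0.707, 0.019, -0.019, -0.707]
contact_force: [0.6, 0.5, 0.3]
opening: 0.75
```

```bash
python3 - <<'E'
from h import *
import cv2
cv2.imwrite("pics/w6.png",cv2.resize(snapshot("wrist")[150:384,100:412,::-1],None,fx=2.5,fy=2.5))
E
python3 st.py
```

```text
18.125 [ 0.518  -0.0522  0.1551] [-0.63 -0.25  0.59] [-0.074  0.036 -0.022] 66.5 yaw 3.1 q7 0.02
mean [-0.1    0.045 -0.015 -0.134 -0.481  0.356] sem z 0.01
tau7 [-0.008 -0.006 -0.005]
```

View pics/w6.png

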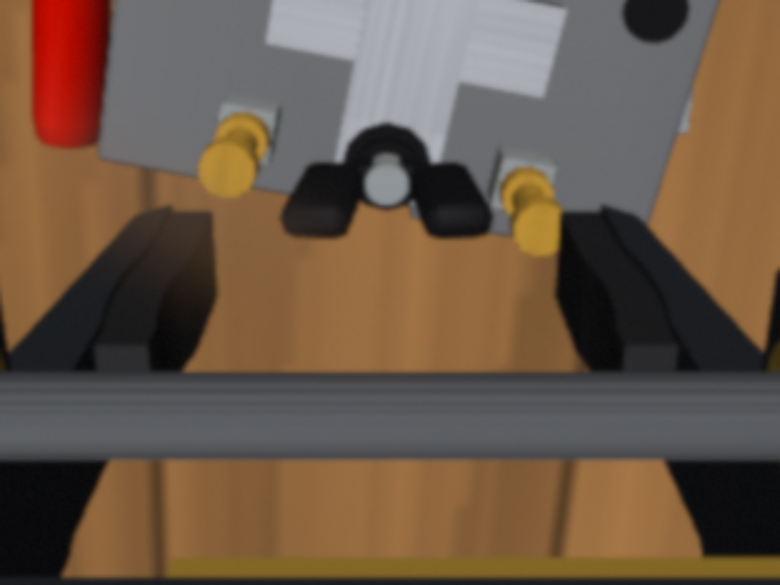

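Wrist view: the nut stayed put at yaw 3°, the wing tips (285,215) and (490,215) are centred between the fingers, and the terminals are clear. I'll regrip and read the torque while turning.

Request:
carry_out(
  offset=[
    [0,0.001,0],
    [0,0,-0.008],
    [0,0,-0.008],
    [0,0,0],
    [0,0,0],
  ],
  twist=[0,0,0,0,0],
)

```text
clock: 19.05
tool_pos: [0.5178, -0.0509, 0.1386]
eef_rot: [-0.707, -0.02, 0.02, 0.707]
contact_force: [0.1, 0.1, 0.3]
opening: 0.747
```

Request:
carry_out(
  offset=[
    [0,0,0],
    [0,0,0],
    [0,0,0],
    [0,0,0],
  ],
  twist=[0,0,0,0],
  grip=0.03,
  newtons=20,
)

```text
clock: 19.55
tool_pos: [0.5182, -0.0509, 0.139]
eef_rot: [0.707, 0.02, -0.02, -0.707]
contact_force: [1.4, 0.5, 1.6]
opening: 0.493
```

```bash
python3 st.py
```

```text
19.55 [ 0.5182 -0.0509  0.139 ] [1.4  0.55 1.62] [-0.063 -0.032  0.012] 43.4 yaw 3.2 q7 0.02
mean [-0.105 -0.015 -0.014  0.467  0.413  1.784] sem z 0.003
tau7 [-0.001 -0.001 -0.001]
```

Request:
carry_out(
  offset=[
    [0,0,0],
    [0,0,0],
  ],
  twist=[-4,-4],
)

```text
clock: 20.1
tool_pos: [0.5181, -0.0509, 0.1389]
eef_rot: [-0.706, 0.03, -0.03, 0.706]
contact_force: [0.6, 0.4, 1.7]
opening: 0.493
```

```bash
python3 -c "
from plant import *
s=get_state();print(s['joint_torque'][4:],s['moment'])"; python3 st.py
```

```text
[0.08483256 0.15264791 0.26457623] [-0.08830655  0.01656737  0.11659315]
20.1 [ 0.5181 -0.0509  0.1389] [0.58 0.44 1.68] [-0.088  0.017  0.117] 43.5 yaw -4.9 q7 -0.07
mean [-0.125 -0.043  0.027  0.947  0.046  2.718] sem z 0.008
tau7 [-0.003  0.01   0.008]
```

In motion Mz reads +0.12 N m with the expected sign. At rest, static friction hides it. I'll continue in small strokes and read while moving.

Request:
carry_out(
  offset=[
    [0,0,0],
    [0,0,0],
  ],
  twist=[-3,-3],
)

```text
clock: 20.65
tool_pos: [0.518, -0.0509, 0.1389]
eef_rot: [-0.704, 0.067, -0.068, 0.704]
contact_force: [1.7, -0.3, 3.9]
opening: 0.493
```

```bash
cat > mv.py <<'E'
from plant import *
s=get_state();print(s['joint_torque'][6].round(3),s['qd'][6].round(3),s['moment'].round(3))
E
python3 mv.py
```

```text
0.171 -0.258 [-0.167  0.005  0.108]
```

Request:
carry_out(
  offset=[
    [0,0,0],
  ],
  twist=[-3],
)

```text
clock: 20.78
tool_pos: [0.518, -0.0509, 0.1389]
eef_rot: [0.702, -0.086, 0.086, -0.702]
contact_force: [0.2, -1.1, 4.9]
opening: 0.492
```

```bash
python3 mv.py
```

```text
0.161 -0.256 [-0.107  0.011  0.08 ]
```

Request:
carry_out(
  offset=[
    [0,0,0],
  ],
  twist=[-3],
)

```text
clock: 20.9
tool_pos: [0.518, -0.0509, 0.1389]
eef_rot: [0.699, -0.104, 0.104, -0.699]
contact_force: [0.5, -0.5, 4.0]
opening: 0.488
```

```bash
python3 mv.py
```

```text
0.161 -0.254 [-0.096 -0.025  0.119]
```

Request:
carry_out(
  offset=[
    [0,0,0],
    [0,0,0],
  ],
  twist=[-3,-3],
)

```text
clock: 21.15
tool_pos: [0.518, -0.0509, 0.1388]
eef_rot: [0.693, -0.141, 0.141, -0.693]
contact_force: [1.5, -0.6, 4.9]
opening: 0.49
```

```bash
python3 mv.py
```

```text
0.156 -0.256 [-0.12  -0.056  0.125]
```

Request:
carry_out(
  offset=[
    [0,0,0],
  ],
  twist=[-3],
)

```text
clock: 21.28
tool_pos: [0.518, -0.0509, 0.1388]
eef_rot: [0.689, -0.159, 0.159, -0.689]
contact_force: [0.3, -0.5, 4.9]
opening: 0.491
```

```bash
python3 mv.py
```

```text
0.152 -0.254 [-0.154  0.045  0.08 ]
```

Request:
carry_out(
  offset=[
    [0,0,0],
  ],
  twist=[-3],
)

```text
clock: 21.4
tool_pos: [0.518, -0.0509, 0.1388]
eef_rot: [0.685, -0.177, 0.177, -0.685]
contact_force: [1.0, 0.2, 4.6]
opening: 0.49
```

```bash
python3 mv.py
```

```text
0.15 -0.255 [-0.18   0.004  0.08 ]
```

Request:
carry_out(
  offset=[
    [0,0,0],
  ],
  twist=[-3],
)

```text
clock: 21.52
tool_pos: [0.518, -0.0509, 0.1388]
eef_rot: [-0.68, 0.195, -0.195, 0.68]
contact_force: [-0.1, 0.3, 4.6]
opening: 0.489
```

```bash
python3 mv.py
```

```text
0.15 -0.256 [-0.09   0.043  0.12 ]
```

The torque isn't rising over 35°, so I'll check for slip.

```bash
python3 - <<'E'
from h import *
import cv2
a=cv2.resize(snapshot("wrist")[180:320,150:362,::-1],(530,350),interpolation=cv2.INTER_CUBIC)
b=cv2.resize(snapshot("scene")[185:245,205:255,::-1],(250,300),interpolation=cv2.INTER_CUBIC)
o=np.zeros((350,790,3),np.uint8);o[:,:530]=a;o[:300,535:785]=b
cv2.imwrite("pics/w7.png",o)
E
```

```text
(no output)
```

View pics/w7.png

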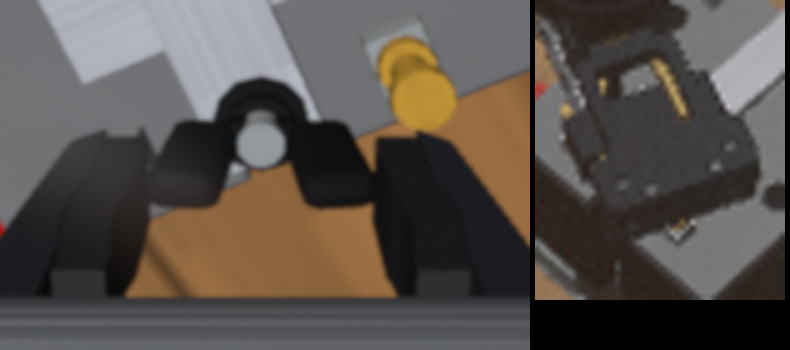

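No slip: the wings sit square between the fingers and the terminal at (425,100) is clear. I'll make a few more slow degrees while reading the torque.

Request:
carry_out(
  offset=[
    [0,0,0],
    [0,0,0],
  ],
  twist=[-1.5,-1.5],
)

```text
clock: 21.88
tool_pos: [0.518, -0.0509, 0.1388]
eef_rot: [-0.675, 0.212, -0.212, 0.675]
contact_force: [0.9, -0.6, 5.1]
opening: 0.489
```

```bash
python3 mv.py
```

```text
0.006 -0.128 [-0.17  -0.06   0.113]
```

Request:
carry_out(
  offset=[
    [0,0,0],
  ],
  twist=[-1.5],
)

```text
clock: 22.0
tool_pos: [0.518, -0.0509, 0.1388]
eef_rot: [-0.672, 0.221, -0.221, 0.672]
contact_force: [0.9, -0.2, 5.0]
opening: 0.493
```

```bash
python3 mv.py
```

```text
0.001 -0.127 [-0.126  0.033  0.172]
```

Request:
carry_out(
  offset=[
    [0,0,0],
  ],
  twist=[-1.5],
)

```text
clock: 22.12
tool_pos: [0.5179, -0.0509, 0.1388]
eef_rot: [-0.669, 0.23, -0.23, 0.669]
contact_force: [0.8, -0.8, 4.6]
opening: 0.489
```

```bash
python3 mv.py
```

```text
0.021 -0.129 [-0.03   0.004  0.123]
```

Request:
carry_out(
  offset=[
    [0,0,0],
  ],
  twist=[-1.5],
)

```text
clock: 22.25
tool_pos: [0.5179, -0.0509, 0.1388]
eef_rot: [0.666, -0.238, 0.238, -0.666]
contact_force: [0.6, -0.4, 5.2]
opening: 0.491
```

```bash
python3 mv.py; python3 st.py
```

```text
0.011 -0.128 [-0.078 -0.03   0.101]
22.25 [ 0.5179 -0.0509  0.1388] [ 0.64 -0.38  5.21] [-0.078 -0.03   0.101] 43.3 yaw -39.4 q7 -0.44
mean [-0.126  0.046  0.026  1.015 -0.639  5.2  ] sem z 0.012
tau7 [-0.043 -0.04  -0.027]
```

Request:
carry_out(
  offset=[
    [0,0,0],
    [0,0,0],
    [0,0,0],
  ],
  twist=[-2,-2,-2],
)

```text
clock: 22.92
tool_pos: [0.5179, -0.0509, 0.1388]
eef_rot: [0.652, -0.273, 0.273, -0.652]
contact_force: [1.0, -0.8, 5.1]
opening: 0.488
```

```bash
python3 mv.py
```

```text
0.03 -0.173 [-0.116 -0.013  0.136]
```

Request:
carry_out(
  offset=[
    [0,0,0],
  ],
  twist=[-2],
)

```text
clock: 23.05
tool_pos: [0.5179, -0.0509, 0.1388]
eef_rot: [0.647, -0.284, 0.284, -0.647]
contact_force: [0.9, 0.7, 5.8]
opening: 0.49
```

```bash
python3 mv.py
```

```text
0.029 -0.171 [-0.074  0.005  0.123]
```

Request:
carry_out(
  offset=[
    [0,0,0],
  ],
  twist=[-2],
)

```text
clock: 23.18
tool_pos: [0.5179, -0.0509, 0.1388]
eef_rot: [0.642, -0.296, 0.296, -0.642]
contact_force: [-0.4, -0.4, 4.8]
opening: 0.491
```

```bash
python3 mv.py
```

```text
0.033 -0.172 [-0.098  0.075  0.18 ]
```

Request:
carry_out(
  offset=[
    [0,0,0],
  ],
  twist=[-2],
)

```text
clock: 23.3
tool_pos: [0.5179, -0.0509, 0.1388]
eef_rot: [0.637, -0.307, 0.307, -0.637]
contact_force: [0.7, -1.5, 4.5]
opening: 0.493
```

```bash
python3 mv.py
```

```text
0.048 -0.169 [-0.089  0.058  0.205]
```

Request:
carry_out(
  offset=[
    [0,0,0],
  ],
  twist=[-2],
)

```text
clock: 23.42
tool_pos: [0.5179, -0.0508, 0.1387]
eef_rot: [0.632, -0.318, 0.318, -0.632]
contact_force: [0.9, -0.8, 5.0]
opening: 0.491
```

```bash
python3 mv.py
```

```text
0.061 -0.172 [-0.077  0.019  0.097]
```

Request:
carry_out(
  offset=[
    [0,0,0],
    [0,0,0],
  ],
  twist=[-2,-2],
)

```text
clock: 23.68
tool_pos: [0.5179, -0.0509, 0.1388]
eef_rot: [0.62, -0.34, 0.34, -0.62]
contact_force: [0.4, -0.2, 4.9]
opening: 0.489
```

```bash
python3 mv.py
```

```text
0.047 -0.172 [-0.005  0.022  0.186]
```

Request:
carry_out(
  offset=[
    [0,0,0],
  ],
  twist=[-2],
)

```text
clock: 23.8
tool_pos: [0.5179, -0.0509, 0.1387]
eef_rot: [0.614, -0.35, 0.35, -0.614]
contact_force: [0.4, 1.2, 4.6]
opening: 0.492
```

```bash
python3 mv.py
```

```text
0.048 -0.173 [-0.007  0.05   0.112]
```

Request:
carry_out(
  offset=[
    [0,0,0],
  ],
  twist=[-2],
)

```text
clock: 23.92
tool_pos: [0.5179, -0.0508, 0.1388]
eef_rot: [0.608, -0.361, 0.361, -0.608]
contact_force: [0.3, 0.7, 4.3]
opening: 0.496
```

```bash
python3 mv.py; python3 st.py
```

```text
0.055 -0.172 [-0.009  0.062  0.134]
23.925 [ 0.5179 -0.0508  0.1388] [0.35 0.74 4.31] [-0.009  0.062  0.134] 43.7 yaw -61.4 q7 -0.68
mean [ 0.023  0.026  0.098  0.432 -0.349  4.403] sem z 0.012
tau7 [-0.082 -0.073 -0.071]
```

Request:
carry_out(
  offset=[
    [0,0,0],
    [0,0,0],
    [0,0,0],
  ],
  twist=[-2,-2,-2],
)

```text
clock: 24.6
tool_pos: [0.5179, -0.0508, 0.1388]
eef_rot: [0.588, -0.392, 0.392, -0.588]
contact_force: [0.3, 0.7, 4.8]
opening: 0.489
```

```bash
python3 mv.py
```

```text
0.062 -0.174 [0.062 0.082 0.14 ]
```

Request:
carry_out(
  offset=[
    [0,0,0],
  ],
  twist=[-2],
)

```text
clock: 24.72
tool_pos: [0.5179, -0.0508, 0.1388]
eef_rot: [0.581, -0.403, 0.403, -0.581]
contact_force: [0.5, -0.2, 4.1]
opening: 0.491
```

```bash
python3 mv.py
```

```text
0.043 -0.173 [0.085 0.101 0.161]
```

Request:
carry_out(
  offset=[
    [0,0,0],
  ],
  twist=[-2],
)

```text
clock: 24.85
tool_pos: [0.5179, -0.0508, 0.1387]
eef_rot: [0.574, -0.413, 0.413, -0.574]
contact_force: [0.4, 0.2, 4.5]
opening: 0.495
```

```bash
python3 mv.py; python3 st.py
```

```text
0.022 -0.174 [0.151 0.093 0.212]
24.85 [ 0.5179 -0.0508  0.1387] [0.38 0.18 4.46] [0.151 0.093 0.212] 43.6 yaw -71.4 q7 -0.79
mean [0.12  0.059 0.114 0.625 0.311 4.416] sem z 0.011
tau7 [-0.121 -0.112 -0.11 ]
```

That gives about 0.18 N m in motion, mid-range. I'll release, lift clear and check.

Request:
carry_out(
  offset=[
    [0,0,0],
    [0,0,0],
    [0,0,0],
    [0,0,0],
  ],
  twist=[0,0,0,0],
  grip=0.066,
)

```text
clock: 25.65
tool_pos: [0.5177, -0.0509, 0.1386]
eef_rot: [0.575, -0.412, 0.412, -0.575]
contact_force: [-0.0, -0.8, -0.9]
opening: 0.752
```

Request:
carry_out(
  offset=[
    [0,0,0.02],
    [0,0,0.04],
    [0,0,0.05],
    [0,0,0.05],
    [0,0,0],
    [0,0,0],
  ],
  twist=[0,0,0,0,0,0],
)

```text
clock: 26.4
tool_pos: [0.5173, -0.0505, 0.2982]
eef_rot: [0.575, -0.412, 0.412, -0.575]
contact_force: [-0.2, -0.4, -1.1]
opening: 0.75
```

```bash
python3 - <<'E'
from h import *
import cv2
c=camera_params("wrist")
cv2.imwrite("pics/w8.png",cv2.resize(snapshot("wrist")[:,:,::-1],None,fx=1.5,fy=1.5))
p=[.5263,.0059,-.149]
for l in (0,.04,.1): print(l,proj(c,tray(p,[0,-56-125*np.sin(l),16+125*np.cos(l)]))*1.5)
E
python3 st.py
```

```text
0 [[379.66034103 258.64052077]]
0.04 [[386.81987111 262.19125702]]
0.1 [[397.45107134 267.32192046]]
26.45 [ 0.517  -0.0505  0.2976] [-0.12  0.02 -0.37] [ 0.009  0.197 -0.011] 66.2 yaw -71.3 q7 -0.91
mean [-0.017  0.144  0.014 -0.476 -0.369 -0.326] sem z 0.008
tau7 [0.001 0.001 0.001]
```

View pics/w8.png

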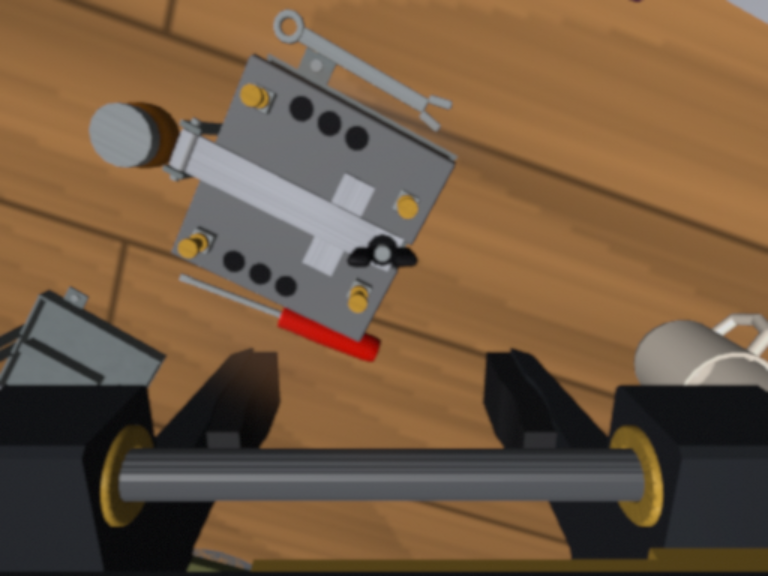

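Wrist view: the rod top is at (383,254), against (380,259) predicted for the bolt home. The bar lies over both batteries, and the spanner, screwdriver, jar and mug look undisturbed.

```bash
python3 -c "
from plant import *
print(job.finish_job())"
```

```text
the job is handed in; nothing more can be done
None
```

I swung the bolt home and tightened the wing nut to about 0.18 N m, inside the 0.12–0.25 N m range, then handed the job in at about 27 s on the clock. No verdict was reported.

- **Bolt:** I pushed it up with the closed fingers until the stop answered with about 5 N. In the last picture the rod top is within about 5 px (enlarged picture) of where it should be with the bolt home.
- **Nut:** I gripped it across the wing tips with the fingertips about 5 mm above the terminals. I turned it clockwise by about 168°, regripped, and turned it about 75° more. Then I released it and lifted to about 0.30 m, where the contact force read about zero.
- **Surroundings:** the spanner, screwdriver, jar and mug looked undisturbed in that picture. The lantern and funnel were out of view, but the arm never worked near them.

- **Torque uncertainty:** the moment readings were noisy (about ±0.03 N m each). At rest, static friction hid the torque, and in the first stroke it even read about −0.08 N m. The joint-7 torque did not agree with the moment either. I therefore relied on averaged readings taken while turning, which rose from about 0.10 to 0.17 N m, plus a small zero correction.
- **Clamping force:** I could not measure the bar's force on the batteries. I judged it from the torque and turn angle, at roughly 24 N on each battery.

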